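# Weigh a refill bottle on the hook spring balance

### The arm

A 6-joint arm with a two-finger parallel gripper is mounted at the origin on the work surface. World frame = base frame: x ahead of the robot, y to its left, z up, the work surface at z = 0. Lengths are in m, angles in degrees, forces in N, time in s.
With the tool pointing down it reaches from about 0.325 to 0.775 m from the base axis. Payload 5.5 kg.
Tool frame: the origin (TCP) lies at the centre of the arm's flange, where the gripper is bolted on; the fingertips stand 182 mm ahead of it and the grasp point (between the pads) lies 163 mm ahead of it; z points along the fingers, y is the direction in which the jaws open and shut (so a half turn about z gives the same grasp; the last joint's range is limited). The gripper opens to 88 mm and grips with 3 to 60 N. Pads are 20 mm wide; open, the fingers measure 115 mm over their backs; the gripper's body (75 mm by 178 mm) begins 61 mm behind the grasp point.
Start: joints at [-71.259, 5.22, 70.514, -0, 104.267, -3.249], TCP at [0.225, -0.556, 0.405] pointing down, gripper open.
Joint ranges: [-164.24, 164.24], [-49.07, 125.15], [9.68, 141.18], [-86.29, 266.29], [3.28, 154.24], [-151.56, 151.56]. Speed limits (degrees/s): [147.25, 147.25, 172.46, 180, 180, 180].

### API

Orientations are given as [roll, pitch, yaw] about the fixed x, y, z axes, in that order (R = Rz(yaw) Ry(pitch) Rx(roll)).
In Python, from station import r gives the robot as it stands. The module is installed in compiled form; this text tells all that it offers. Calls block until the motion is done:
- r.reach(position, orientation): joint-space move of the TCP to a pose.
- r.servo_line(position, rotation=None, speed=0.15): straight line of the TCP; rotation=None keeps the orientation; speed is the mean speed in m/s.
- r.move_joints(angles): joint-space move.
- r.let_go() and r.grab(squeeze=None): open the fingers fully, or close them until they stop; squeeze is the grip in N (None keeps the last).
- r.wait(seconds).
- r.inverse_kinematics(position, orientation): joint angles nearest the present ones, or None.
- r.sense(): the state.
- r.snapshot(name): name is "side" or "top"; returns a dict with "frame" (384x512x3 uint8, red, green, blue), "fx", "fy", "cx", "cy" (pixels), "R" (3x3) and "t" (3): a world point X has camera coordinates R X + t. Camera axes: x right, y down, z forward; pixel columns grow to the right and rows downward; lengths in m; the calibration is good to about 2 mm. A picture is of the moment at which its call begins. There is no depth.
A pose or a line that the arm cannot do raises r.IKError and nothing moves.
- r.hand_in(): hands the job in, once; it reports no verdict.
The state is a dict: "clock": time; "joints": joint angles; "joint_vel": joint speeds; "joint_torque": joint torques, N m; "tcp_pos": TCP position; "orientation": TCP orientation; "contact_force": force on the tool from outside, world axes, zero at the start; "torque": the same for the moment, N m; "opening": finger opening in m.
Only numpy, scipy, OpenCV 4.12 (cv2) and the standard library are available. Lean on these libraries where they do the work, as an engineer would, in place of code of your own. Each camera call takes 0.05 s, during which the arm holds its last target. There are 200 camera calls.

### The job

Check the fill of the refill bottle with the blue cap: hang it by its carry loop on the hook of the spring balance, easing it down until the scale carries its whole weight before you let go, so that the red pointer never jumps and the scale is never knocked or overloaded. Leave it hanging free, without touching it, until it has been still for about two seconds. Then lift it off just as gently and set it down upright in the empty bay of the green tray, disturbing nothing else.

Things in the scene. Friction and masses are not known exactly. Their poses are not given: they have to be found in the camera images.
- bottle: The bottle to weigh: upright navy bottle, white label, blue cap and carry loop. Body 84 (x) x 56 (y) x 95 mm high; grip it across the 56 mm (y) sides about 50 above its base, up to 25 from the middle to stay clear of loop and hook. Cap 34 in diameter (46 over the loop's feet), top 113 up. Origin: centre of the underside, z up. Weighs 0.21 to 0.72 kg, depending on its unknown fill. The same when turned half round.
- bottle_loop (a point): Centre of the top bar of the bottle's fixed carry loop, on the bottle's axis, 163 mm above its base. The loop is a slightly arched 6 mm round bar standing over the cap in the bottle's y-z plane, open along the bottle's x, 34 wide and 47 high clear inside above the cap.
- stand: Bench stand holding a tubular spring balance upright; fixed. Origin: on the table under the balance's axis; z up; its front (-x), where the hook opens, faces roughly to the robot. Base plate 15 mm thick, x -60 to +125, y -80 to +75. Column 18 in diameter, 600 high, at x +100, y -55. Clear tube 28 in diameter on the axis, its lower end 365 above the table. The hook sticks out below.
- hook_seat (a point): Where a hung loop rests: upper face of the hook wire at the bottom of its bend, on the balance's axis, 290 mm above the table unloaded; sinks with the load. J of 6 mm wire in the stand's x-z plane, bend 16 clear inside; tip leans out to 15 in front (-x) and tops 17 above the seat; shank 11 behind (+x), back on the axis 53 above the seat. Underside 6 below it. Loops go on from the front over the tip.
- hook (a joint): How far the hook is pulled down out of the balance, m: 0 unloaded, at its upper stop; end of scale 0.080, lower stop 0.085. Spring about 100 N/m (98 mm per kg): the bottle pulls it down 19 to 70 mm, depending on its fill. Lightly damped: let go off balance, it bounces for a second or two. A red disc in the clear tube moves with it.
- tray: Low green tray fixed on the table, 250 (x) x 120 (y) mm, walls 20 high and 4 thick, floor 4 thick; a cross wall in the middle makes two bays of 119 x 112. Origin: centre of its underside. The bay at +x, away from the robot, holds a bottle weighed before; the bay at -x, nearer the robot, is empty.
- tray_bay (a point): Centre of the floor of the tray's empty bay, 4 mm above the table, 61.5 from the tray's centre towards its -x.
- weighed: A bottle weighed before: same shape and size (166 mm high), dark grey with magenta cap and loop, standing in the tray's far bay. Origin: centre of its underside. Leave alone.
- blower: Red-brown rubber bulb blower standing on its base, 60 mm in diameter, 105 high with its thin nozzle up. Origin: centre of its underside. Leave alone.
- cartridge: Small black ink cartridge, 55 x 32 x 57 mm high. Origin: centre of its underside. Leave alone.
- driver: Screwdriver 150 mm long lying on the table. Origin: under its middle; x along it. Leave alone.
Mind the look-alikes: they are no part of the job. What is shaped like the bottle but yellow is not meant.

How it is judged:
By the outcome, as a careful person would: the job done as asked, in the order asked, and still so for the second after the job is handed in, with the robot touching nothing.
It also fails if it takes over 72 s, if anything falls off the work surface, if the arm or the gripper's body presses on something with over 40 N, if the wrist force passes 120 N, or if a joint passes its speed limit or range.

## Working session

There is one attempt and no reset: what is moved stays moved. The work goes in short steps, each a Python script; the robot and the scene stay as the last script left them, time stands still between calls to the robot, and variables do not carry over. Pictures are saved under pics/ and viewed, about 8 in all and at most 12, crops included, and the job is handed in when it is done.

```bash
mkdir -p pics; cat > h.py <<'E'
from station import r
import numpy as np, cv2
def snap(n):
    s=r.snapshot(n); s['R']=np.array(s['R']); s['t']=np.array(s['t']); s['frame']=np.array(s['frame']); return s
def save(s,f,crop=None,k=1):
    im=s['frame'] if crop is None else s['frame'][crop[1]:crop[3],crop[0]:crop[2]]
    im=cv2.resize(im,None,fx=k,fy=k,interpolation=cv2.INTER_CUBIC)
    cv2.imwrite('pics/'+f,im[:,:,::-1])
def ray(s,u,v):
    d=s['R'].T@np.array([(u-s['cx'])/s['fx'],(v-s['cy'])/s['fy'],1.]); return -s['R'].T@s['t'],d
def plane(s,u,v,z):
    o,d=ray(s,u,v); return o+d*(z-o[2])/d[2]
def proj(s,X):
    c=s['R']@np.array(X)+s['t']; return np.array([s['fx']*c[0]/c[2]+s['cx'],s['fy']*c[1]/c[2]+s['cy']])
def tri(s1,p1,s2,p2):
    o1,d1=ray(s1,*p1);o2,d2=ray(s2,*p2)
    k=np.linalg.lstsq(np.c_[d1,-d2],o2-o1,rcond=None)[0]
    a,b=o1+d1*k[0],o2+d2*k[1]; return (a+b)/2,np.linalg.norm(a-b)
E
python3 - <<'E'
from h import *
import pickle
d={n:snap(n) for n in('side','top')}
pickle.dump(d,open('s0.pkl','wb'))
for n,s in d.items():
    save(s,n+'0.png',k=1.5); print(n,-s['R'].T@s['t'],s['R'].round(3).tolist(),s['fx'],s['cx'],s['cy'])
st=r.sense(); print(st)
E
```

```text
side [0.05234754 0.92037834 1.25691213] [[-0.861, -0.509, -0.01], [-0.366, 0.632, -0.684], [0.354, -0.585, -0.73]] 499.4841606443556 252.98995792140863 186.5875542130956
top [0.39785553 0.04915854 1.41973745] [[0.027, -1.0, -0.007], [-0.993, -0.026, -0.114], [0.114, 0.01, -0.993]] 494.31516574682524 250.20350001073393 184.93447042269642
{'clock': 0.1, 'joints': array([-7.12588455e+01,  5.25997324e+00,  7.05742407e+01,  1.60035458e-03,
        1.04263950e+02, -3.24878181e+00]), 'joint_vel': array([ 0.05448553, -0.14989738, -0.12220565,  0.05794761, -0.01172535,
       -0.01092855]), 'joint_torque': array([ 3.16730599e-03, -4.47858667e+01, -4.07568204e+01,  6.99998229e-02,
        2.84687552e-02, -1.27053650e-04]), 'tcp_pos': array([ 0.22468921, -0.55641251,  0.40361462]), 'orientation': array([-1.79902082e+02, -7.11228496e-03,  2.19903232e+01]), 'contact_force': array([-1.24585725, -0.12585232, -0.23410615]), 'torque': array([-0.03146061,  0.02128921, -0.00337308]), 'opening': 0.08785189318790573}
```

View pics/side0.png

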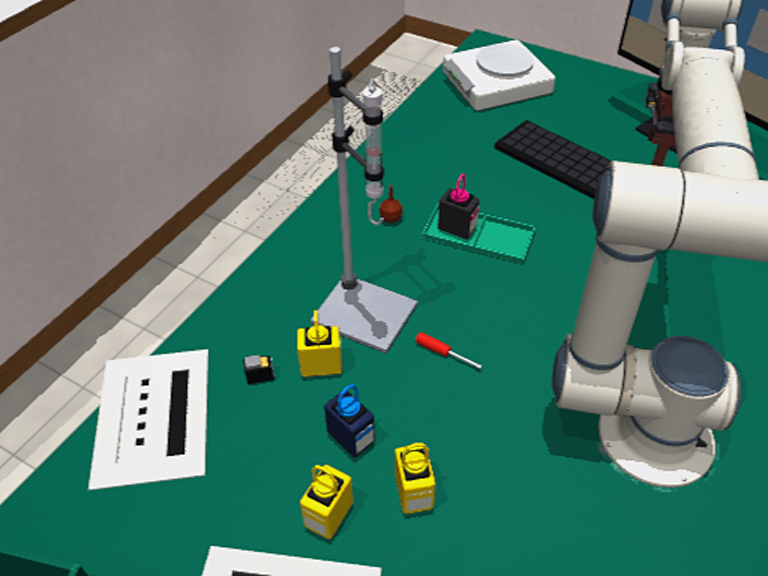

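View pics/top0.png

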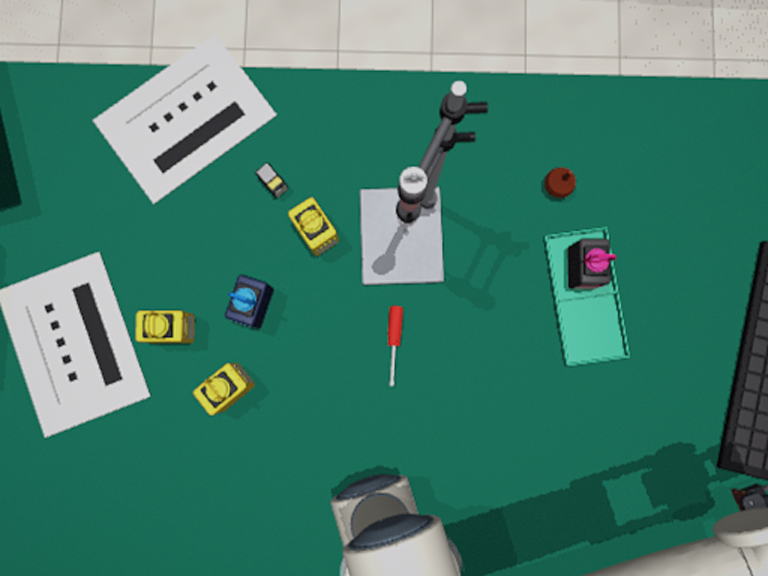

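Candidates (1.5x side view): the navy bottle with blue cap at (349,420), yellow look-alikes at (320,350), (325,500) and (415,478), and the dark bottle with magenta cap at (459,210), which is the weighed one. I choose the navy bottle, at (248,301) in the top view. The empty bay is at top (597,330) and the hook at side (375,212).

```bash
cat > m.py <<'E'
from h import *
import pickle
d=pickle.load(open('s0.pkl','rb'));S,T=d['side'],d['top']
def hsv(s): return cv2.cvtColor(s['frame'],cv2.COLOR_RGB2HSV)
def big(m,roi):
    x0,y0,x1,y1=[int(a/1.5) for a in roi]; k=np.zeros_like(m);k[y0:y1,x0:x1]=m[y0:y1,x0:x1]
    return max(cv2.findContours(k,cv2.RETR_EXTERNAL,cv2.CHAIN_APPROX_NONE)[0],key=cv2.contourArea)
def rect(s,c,z):
    P=np.array([plane(s,*p[0],z)[:2] for p in c]);(cx,cy),(w,h),a=cv2.minAreaRect((P*1000).astype(np.float32))
    return (round(cx,1),round(cy,1)),(round(w,1),round(h,1)),round(a,2)
E
python3 - <<'E'
from m import *
H=hsv(T)
plate=cv2.inRange(H,(0,0,120),(180,60,255)); print('plate',rect(T,big(plate,(340,180,460,300)),.015))
tr=cv2.inRange(H,(70,60,140),(90,255,255)); 
c=big(tr,(530,215,645,380)); print('tray',rect(T,c,.02), rect(T,c,.0))
hs=hsv(S); c=big(cv2.inRange(hs,(70,60,125),(90,255,255)),(410,190,550,270)); print('tray side',rect(S,c,.02))
for n,s,roi in(('top',T,(210,260,290,340)),('side',S,(310,370,390,470))):
    h=hsv(s); x0,y0,x1,y1=[int(a/1.5) for a in roi]
    nv=cv2.inRange(h,(105,80,15),(130,255,110)); bl=cv2.inRange(h,(95,120,120),(125,255,255))
    for k,m in(('navy',nv),('blue',bl)):
        c=big(m,roi); print(n,k,cv2.minAreaRect(c),cv2.contourArea(c))
    print(h[y0:y1,x0:x1].reshape(-1,3)[::200][:4].tolist())
a=cv2.resize(S['frame'][245:310,205:265],None,fx=6,fy=6,interpolation=cv2.INTER_CUBIC)
b=cv2.resize(T['frame'][170:235,140:200],None,fx=6,fy=6,interpolation=cv2.INTER_CUBIC)
cv2.imwrite('pics/bot.png',np.hstack([a,b])[:,:,::-1])
a=cv2.resize(S['frame'][50:160,210:310],None,fx=4,fy=4,interpolation=cv2.INTER_CUBIC)
b=cv2.resize(T['frame'][90:200,230:330],None,fx=4,fy=4,interpolation=cv2.INTER_CUBIC)
cv2.imwrite('pics/hook.png',np.hstack([a,b])[:,:,::-1])
E
```

```text
plate ((643.3, 17.1), (185.7, 155.9), 3.43)
tray ((535.3, -336.4), (251.1, 120.9), 9.41) ((537.3, -341.9), (254.7, 122.7), 9.41)
tray side ((531.5, -335.1), (250.6, 120.1), 9.79)
top navy ((165.65000915527344, 200.5500030517578), (24.349536895751953, 30.35786247253418), 18.43494987487793) 204.0
top blue ((162.2000274658203, 198.90000915527344), (16.099689483642578, 15.652474403381348), 63.43495178222656) 181.0
[[83, 194, 112], [82, 196, 113], [82, 200, 112], [82, 200, 111]]
side navy ((228.6811065673828, 282.80584716796875), (33.533748626708984, 31.62418556213379), 27.758541107177734) 451.0
side blue ((232.0, 266.5), (21.0, 14.0), 90.0) 218.0
[[25, 241, 143], [83, 232, 111], [84, 227, 110], [83, 232, 110]]
```

View pics/bot.png

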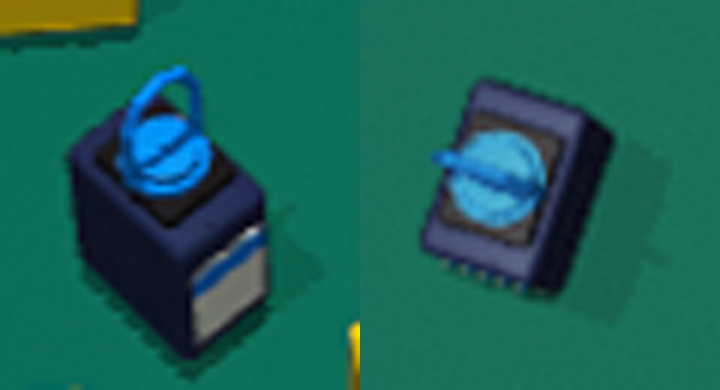

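View pics/hook.png

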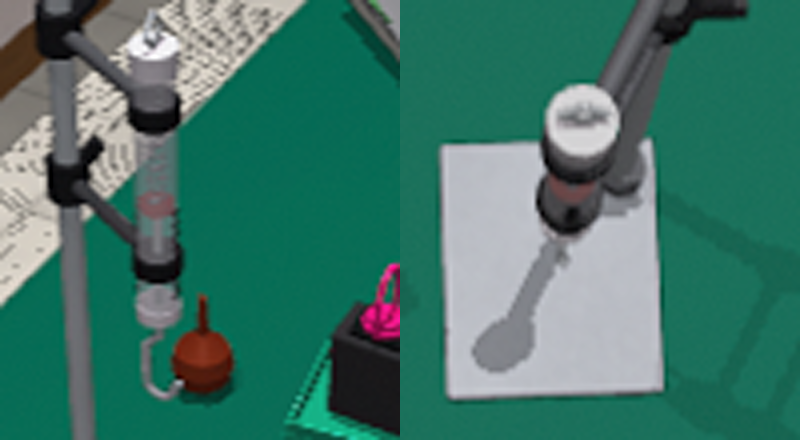

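```bash
python3 - <<'E'
from m import *
H=hsv(T)
x0,y0=140,170
for (u,v) in((490,100),(440,235),(560,130),(590,180),(545,270),(500,180),(440,157)): print(H[y0+v//6,x0+(u-360)//6],end=' ')
m=((H[...,0]>105)&(H[...,0]<135)&(H[...,2]>55)&(H[...,2]<140)&(H[...,1]<190)).astype(np.uint8)*255
c=big(m,(225,265,285,335)); print('\nnavy top',rect(T,c,.095),len(c))
# hand-picked corners
P=np.array([plane(T,140+(u-360)/6-.5,170+v/6-.5,.095) for u,v in((480,80),(585,113),(533,288),(423,240))]);print((P*1000).round(1)[:,:2].tolist(),P.mean(0))
for i in range(4): e=P[(i+1)%4]-P[i]; print(np.hypot(*e[:2]),np.degrees(np.arctan2(e[1],e[0])))
# side corners of top face
P=np.array([plane(S,205+u/6-.5,245+v/6-.5,.095) for u,v in((70,158),(147,95),(268,185),(187,250))]);print((P*1000).round(1)[:,:2].tolist(),P.mean(0))
for i in range(4): e=P[(i+1)%4]-P[i]; print(np.hypot(*e[:2]),np.degrees(np.arctan2(e[1],e[0])))
print('hook proj side',proj(S,[.6107,.0176,.287]), 'picked 250,148')
a=cv2.resize(T['frame'][195:285,80:180],None,fx=6,fy=6,interpolation=cv2.INTER_CUBIC)
cv2.imwrite('pics/yel.png',a[:,:,::-1])
E
```

```text
[113  98 117] [113  97 118] [115  86 131] [118 159  24] [115 161  27] [104 219 170] [104 223 177] 
navy top ((503.7, 294.8), (53.0, 81.5), 73.45) 146
[[549.3, 307.9], [535.6, 259.9], [456.4, 279.7], [476.5, 330.0]] [0.50444331 0.29437021 0.095     ]
0.049903166010731956 -105.9209036982608
0.08161930861188503 165.97442502259332
0.05415812807356627 68.18204166978569
0.07602096473709793 -16.877305667272303
[[542.4, 313.8], [530.6, 266.6], [456.4, 280.5], [470.2, 328.1]] [0.49988446 0.29722966 0.095     ]
0.0486703219873673 -104.10381269806048
0.07548799031035337 169.37627471542902
0.04957086054392155 73.85429625247217
0.07367619763382616 -11.214958150805472
hook proj side [249.02860556 147.85683952] picked 250,148
```

View pics/yel.png

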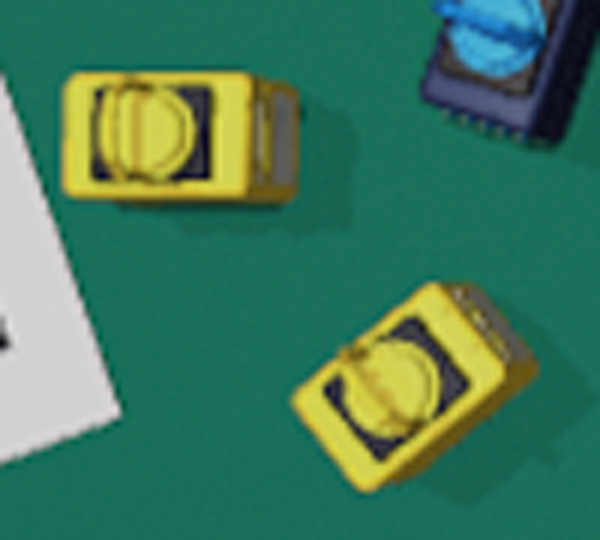

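```bash
cat >> h.py <<'E'
from scipy.spatial.transform import Rotation as Ro
BOT=np.array([.5025,.2955,0]); BY=-16.5
SEAT=np.array([.6107,.0176,.290]); SY=3.43
TY=9.55; TR=np.array([.534,-.336,0]); BAY=TR-.0615*np.array([np.cos(np.radians(TY)),np.sin(np.radians(TY)),0])+[0,0,.004]
G=np.array([-.022,0,.055])   # grasp point in bottle frame
TH=60; FL=False
def tool(base,yaw,back=0.,th=None):
    """TCP pose for bottle base at `base` with yaw; back = retreat along tool axis"""
    th=TH if th is None else th
    R=Ro.from_euler('xyz',[180,-(90-th),yaw],degrees=True)
    if FL: R=R*Ro.from_euler('z',180,degrees=True)
    p=np.array(base)+Ro.from_euler('z',yaw,degrees=True).apply(G)-(.163+back)*R.apply([0,0,1])
    return p.tolist(),R.as_euler('xyz',degrees=True).tolist()
E
python3 - <<'E'
import h
from m import *
for n,c in(('A',((65,75),(252,75),(248,200),(65,200))),('B',((295,400),(437,283),(505,370),(368,490)))):
    P=np.array([plane(T,80+u/6-.5,195+v/6-.5,.095) for u,v in c]); q=Ro.from_euler('z',-BY,degrees=True).apply(P-BOT)
    print(n,(q*1000).round(0)[:,:2].tolist(),(q.mean(0)*1000).round(0))
print(BAY)
bz=[('pick',BOT,BY),('lift',BOT+[0,0,.2],BY),('front',[.53,.012,.155],SY),('hangtop',SEAT+[0,0,.028-.163],SY),('hanglow',SEAT+[0,0,.003-.163-.075],SY),('bay',BAY,TY),('bayup',BAY+[0,0,.2],TY)]
for fl in(False,True):
  h.FL=fl
  for n,b,y in bz:
    for bk in(0,.1):
      j=r.inverse_kinematics(*h.tool(b,y,bk)); print(fl,n,bk,None if j is None else np.round(j,0))
E
```

```text
A [[-78.0, 181.0], [-52.0, 101.0], [-105.0, 84.0], [-131.0, 161.0]] [-91. 132.  95.]
B [[-182.0, 34.0], [-114.0, -9.0], [-141.0, -50.0], [-209.0, -10.0]] [-161.   -9.   95.]
[ 0.47335232 -0.34620336  0.004     ]
False pick 0 None
False pick 0.1 None
False lift 0 [ 43. -14.  92. -26.  86. 148.]
False lift 0.1 [ 49. -16.  85. -27.  97. 148.]
False front 0 [ -6. -37. 113.   5.  74.  81.]
False front 0.1 [ -7. -43. 108.   5.  86.  80.]
False hangtop 0 [ -4. -23. 103.   4.  70.  82.]
False hangtop 0.1 [ -5. -30. 100.   4.  80.  82.]
False hanglow 0 [ -4. -21. 112.   4.  59.  82.]
False hanglow 0.1 [ -5. -31. 111.   4.  71.  82.]
False bay 0 [-57. -10. 108.  29.  71.  17.]
False bay 0.1 [-62. -17. 105.  29.  82.  16.]
False bayup 0 [-57. -14.  92.  27.  90.  27.]
False bayup 0.1 [-62. -16.  84.  29. 100.  26.]
True pick 0 [ 43. -10. 109. -28.  67. -23.]
True pick 0.1 [ 49. -17. 105. -28.  79. -22.]
True lift 0 [ 43. -14.  92. -26.  86. -32.]
True lift 0.1 [ 49. -16.  85. -27.  97. -32.]
True front 0 [ -6. -37. 113.   5.  74. -99.]
True front 0.1 [  -7.  -43.  108.    5.   86. -100.]
True hangtop 0 [ -4. -23. 103.   4.  70. -98.]
True hangtop 0.1 [ -5. -30. 100.   4.  80. -98.]
True hanglow 0 [ -4. -21. 112.   4.  59. -98.]
True hanglow 0.1 [ -5. -31. 111.   4.  71. -98.]
True bay 0 None
True bay 0.1 None
True bayup 0 None
True bayup 0.1 None
```

```bash
sed -i 's/^G=.*/G=np.array([-.025,0,.058])/; s/^TH=60; FL=False/TH=65; FL=True/' h.py
cat >> h.py <<'E'
def force(n=10,dt=.03):
    f=[]
    for _ in range(n): f.append(np.r_[r.sense()['contact_force'],r.sense()['torque']]); r.wait(dt)
    return np.mean(f,0)
E
python3 - <<'E'
import h
from h import *
ok=True
for fl,n,b,y in[(True,'pick',BOT,BY),(True,'up',BOT+[0,0,.16],BY),(True,'front',[.50,.011,.16],SY),(True,'h1',SEAT+[0,0,.025-.163],SY),(True,'h2',SEAT+[0,0,-.24],SY),(False,'h1',SEAT+[0,0,.025-.163],SY),(False,'h2',SEAT+[0,0,-.24],SY),(False,'bay',BAY,TY),(False,'bayup',BAY+[0,0,.16],TY)]:
    h.FL=fl
    for bk in(0,.13):
        j=r.inverse_kinematics(*tool(b,y,bk)); print(fl,n,bk,None if j is None else np.round(j,0)); ok&=j is not None
h.FL=True
if ok:
    r.reach(*tool([.45,.011,.2],SY)); print(r.sense()['clock'])
    r.reach(*tool(BOT,BY,.18)); print(r.sense()['clock'],force(4).round(2))
    s=snap('top'); t=snap('side')
    k=2.5
    a=s['frame'][130:290,80:240];b=t['frame'][180:340,170:330]
    cv2.imwrite('pics/pre.png',cv2.resize(np.hstack([a,b]),None,fx=k,fy=k,interpolation=cv2.INTER_CUBIC)[:,:,::-1])
E
```

```text
True pick 0 [ 41.  -9. 106. -22.  70. -27.]
True pick 0.13 [ 47. -16. 101. -22.  84. -27.]
True up 0 [ 41. -13.  93. -21.  86. -34.]
True up 0.13 [ 47. -15.  83. -22.  99. -33.]
True front 0 [ -6. -38. 111.   4.  82. -99.]
True front 0.13 [ -7. -42. 102.   5.  96. -99.]
True h1 0 [ -3. -19.  99.   3.  75. -97.]
True h1 0.13 [ -4. -26.  92.   3.  89. -97.]
True h2 0 [ -3. -17. 108.   3.  64. -98.]
True h2 0.13 [ -4. -28. 104.   3.  79. -98.]
False h1 0 [ -3. -19.  99.   3.  75.  83.]
False h1 0.13 [ -4. -26.  92.   3.  89.  83.]
False h2 0 [ -3. -17. 108.   3.  64.  82.]
False h2 0.13 [ -4. -28. 104.   3.  79.  82.]
False bay 0 [-54.  -9. 106.  23.  73.  21.]
False bay 0.13 [-60. -17. 100.  23.  87.  21.]
False bayup 0 [-54. -13.  93.  22.  88.  28.]
False bayup 0.13 [-60. -15.  82.  24. 102.  27.]
2.25
3.4583 [-0.18  0.15  0.47  0.08  0.04 -0.01]
```

View pics/pre.png

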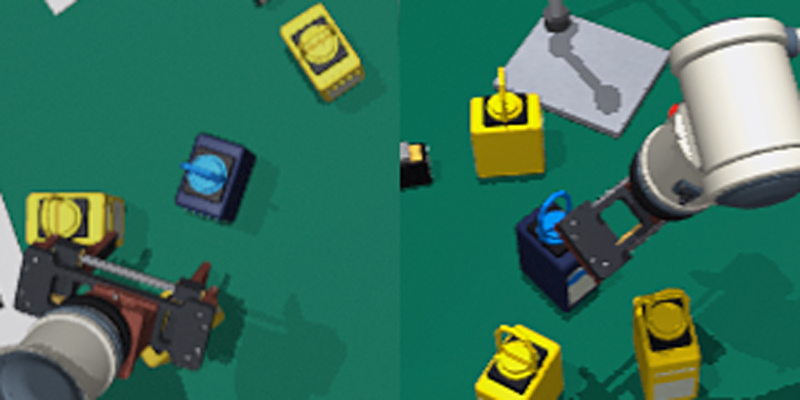

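The view from above the grasp shows the open fingers behind the navy bottle (top panel, bottle at (208,178)), clear of both yellow ones. I'll go in along the tool axis and watch the force.

```bash
python3 - <<'E'
from h import *
f0=force(6); 
for bk in(.06,.03,.015,0.):
    r.servo_line(tool(BOT,BY,bk)[0],speed=.1); f=force(2,.01)-f0; print(bk,f.round(2))
    if np.linalg.norm(f[:3])>4: print('CONTACT');break
else:
    t=snap('side');s=snap('top')
    a=s['frame'][150:260,100:220];b=t['frame'][220:330,190:310]
    cv2.imwrite('pics/at.png',cv2.resize(np.hstack([a,b]),None,fx=3.3,fy=3.3,interpolation=cv2.INTER_CUBIC)[:,:,::-1])
print(r.sense()['clock'],r.sense()['tcp_pos'],tool(BOT,BY)[0])
E
```

```text
0.06 [ 0.13  0.5   1.    0.   -0.01  0.01]
0.03 [-0.24  0.58  0.51  0.04 -0.02 -0.02]
0.015 [-0.43 -0.59 -0.35  0.04 -0.04  0.02]
0.0 [-0.97 -0.35  0.9  -0.   -0.03 -0.  ]
6.4583 [0.41247986 0.32226622 0.20620386] [0.41247950569164926, 0.3221652852372906, 0.20572816928697393]
```

View pics/at.png

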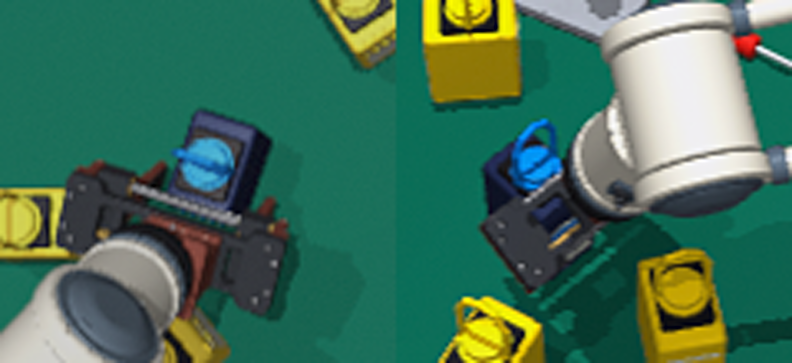

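The fingers straddle the navy bottle with a clear gap on both sides, and contact with nothing shows. I'll grip, lift, weigh and find the loop.

```bash
python3 - <<'E'
from h import *
f0=force(20,.02); r.grab(50); print('open',r.sense()['opening'],(force(5)-f0).round(2))
r.servo_line(tool(BOT+[0,0,.02],BY)[0],speed=.04); print((force(8)-f0).round(2))
r.servo_line(tool(BOT+[0,0,.20],BY)[0],speed=.15)
r.wait(.2); r.reach(*tool([.49,.0105,.165],SY)); r.wait(.3)
f=force(25,.02); print('weight',(f-f0).round(3),r.sense()['clock'],r.sense()['tcp_pos'],tool([.49,.0105,.165],SY)[0])
S,T=snap('side'),snap('top')
import pickle; pickle.dump({'side':S,'top':T,'f0':f0},open('s1.pkl','wb'))
L=np.array([.49,.0105,.165+.163]); ps,pt=proj(S,L),proj(T,L); print(ps,pt)
def cr(s,p,w=50):
    x,y=np.round(p).astype(int); return cv2.resize(s['frame'][max(0,y-w):y+w,max(0,x-w):x+w],(400,400),interpolation=cv2.INTER_CUBIC)
cv2.imwrite('pics/held.png',np.hstack([cr(S,ps),cr(T,pt)])[:,:,::-1])
E
```

```text
open 0.05599062179349557 [-0.1   0.84  0.23  0.02  0.02  0.  ]
[-0.17 -0.35 -2.86  0.05  0.25 -0.01]
weight [-0.019  0.021 -2.749 -0.054  0.265 -0.005] 11.875 [0.39628584 0.00486474 0.37071785] [0.3962814085079831, 0.0048828440418363156, 0.37072816928697394]
[288.01680947 150.161896  ] [272.28054914 200.43437568]
```

View pics/held.png

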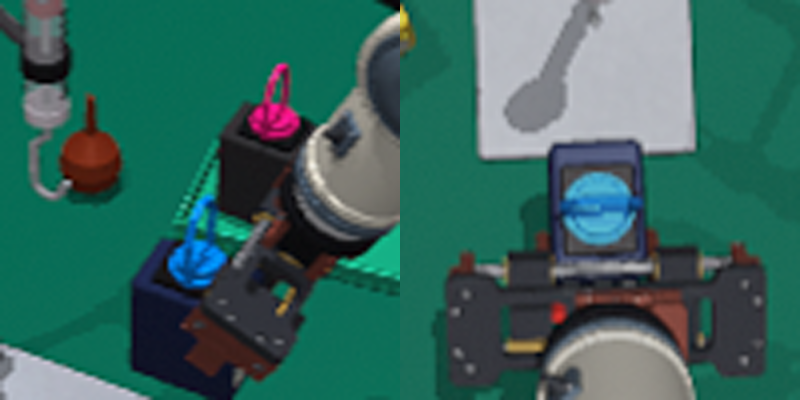

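Held upright and weighing 2.75 N, so I expect about 27.5 mm of sag. The loop bar sits about 1.5 mm nearer the robot than commanded: side (289,150.7), top (272,201.2). Next I'll thread it over the hook tip.

```bash
cat >> h.py <<'E'
XD=Ro.from_euler('z',SY,degrees=True).apply([1,0,0])
def hp(dz,dx=.0007): return SEAT+XD*dx+np.array([0,0,dz-.163])   # bottle base with loop-bar centre dz above the seat
def cr(s,p,w=50):
    x,y=np.round(p).astype(int); return cv2.resize(s['frame'][max(0,y-w):y+w,max(0,x-w):x+w],(400,400),interpolation=cv2.INTER_CUBIC)
E
python3 - <<'E'
from h import *
import pickle
f0=pickle.load(open('s1.pkl','rb'))['f0']
r.servo_line(tool(hp(.027,-.06),SY)[0],speed=.12)
for dx in(-.03,-.015,.0007):
    r.servo_line(tool(hp(.027,dx),SY)[0],speed=.06); r.wait(.1); f=force(5,.02)-f0; print(dx,f.round(2))
    if np.hypot(f[0],f[1])>1.5: print('CONTACT'); break
S,T=snap('side'),snap('top'); p=proj(S,SEAT)
cv2.imwrite('pics/thread.png',np.hstack([cr(S,p,33),cr(T,proj(T,SEAT),40)])[:,:,::-1]); print(r.sense()['clock'])
E
```

```text
-0.03 [ 0.11 -0.28 -2.98 -0.07  0.29 -0.02]
-0.015 [ 0.15 -0.36 -2.34 -0.08  0.28 -0.03]
0.0007 [ 0.25  0.18 -2.75 -0.05  0.27  0.01]
14.75
```

View pics/thread.png

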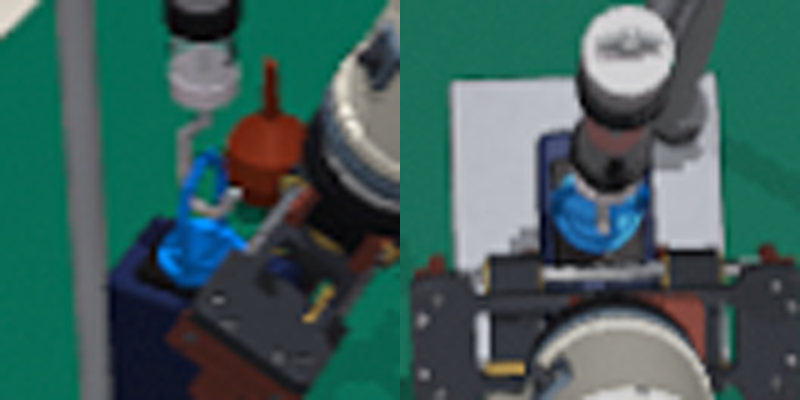

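The hook tip shows through the loop (side crop (230,200)) and is centred over the cap (top crop (605,212)). I'll ease it down and watch the force.

```bash
python3 - <<'E'
from h import *
import pickle
f0=pickle.load(open('s1.pkl','rb'))['f0']
r.servo_line(tool(hp(.009),SY)[0],speed=.03)
z=.009; L=[]
for z in(.006,.003,.0,-.003,-.006,-.010,-.014,-.018):
    r.servo_line(tool(hp(z),SY)[0],speed=.012); r.wait(.15); f=force(8,.02)-f0; L.append((z,f[2])); print(z,f.round(2))
    if np.hypot(f[0],f[1])>2.5 or f[2]>1: print('STOP'); break
print(r.sense()['clock'])
E
```

```text
0.006 [ 0.07  0.16 -2.72 -0.06  0.27 -0.  ]
0.003 [-0.29 -0.07 -2.5  -0.09  0.26 -0.02]
0.0 [-0.42  0.03 -2.24 -0.08  0.24  0.01]
-0.003 [-0.92 -0.05 -1.98 -0.06  0.19 -0.03]
-0.006 [-0.46 -0.12 -1.8  -0.06  0.2  -0.  ]
-0.01 [-0.66 -0.05 -1.12 -0.06  0.13 -0.02]
-0.014 [-0.56 -0.16 -0.73 -0.08  0.11 -0.03]
-0.018 [-0.89 -0.1  -0.12 -0.05  0.07 -0.01]
21.2167
```

Contact is at about +4 mm, with the load moving over at roughly 0.1 N/mm. Fx of −0.7 N says the bar sits about 1.3 mm behind the bend's bottom, so I'll shift it and balance with longer averages.

```bash
python3 - <<'E'
from h import *
import pickle
f0=pickle.load(open('s1.pkl','rb'))['f0']
z=-.018
for dx in(-.0006,-.0014):
    r.servo_line(tool(hp(z,dx),SY)[0],speed=.01); r.wait(.2); f=force(25,.02)-f0; print(dx,z,f.round(3))
for i in range(3):
    step=f[2]/100*.8
    if abs(step)<.0006: break
    z+=step; r.servo_line(tool(hp(z,dx),SY)[0],speed=.01); r.wait(.2); f=force(30,.02)-f0; print(dx,z,f.round(3))
S=snap('side'); pickle.dump((z,dx,S),open('h.pkl','wb'))
print(r.sense()['clock'])
E
```

```text
-0.0006 -0.018 [-1.175 -0.935 -0.424 -0.116  0.114 -0.096]
-0.0014 -0.018 [-0.436 -0.951 -0.603 -0.104  0.074 -0.104]
-0.0014 -0.022821513192749318 [-0.42  -0.91   0.021 -0.1    0.022 -0.101]
24.3667
```

```bash
python3 - <<'E'
from h import *
import pickle
f0=pickle.load(open('s1.pkl','rb'))['f0']
z,dx,_=pickle.load(open('h.pkl','rb'))
p=np.array(tool(hp(z,dx),SY)[0]); st=r.sense(); print((st['tcp_pos']-p)*1000,st['orientation'],tool(hp(z,dx),SY)[1],st['opening'])
print((force(15,.02)-f0).round(3))
for dy in(-.0006,-.0012):
    r.servo_line(p+[0,dy,0],speed=.01); r.wait(.15); print(dy,(force(15,.02)-f0).round(3))
S=snap('side');T=snap('top');print(r.sense()['clock'])
cv2.imwrite('pics/hang.png',np.hstack([cr(S,proj(S,SEAT),40),cr(T,proj(T,SEAT),40)])[:,:,::-1])
E
```

```text
[0.0013295  0.01008099 0.00846574] [-179.99904574   25.00114098 -176.56770827] [-179.99999999999997, 25.00000000000002, -176.57] 0.05593348511118143
[-0.336 -0.913 -0.173 -0.083  0.024 -0.086]
-0.0006 [-0.17   0.12   0.007 -0.03   0.023  0.044]
-0.0012 [-0.643  2.749 -0.229  0.065  0.035  0.236]
26.0167
```

View pics/hang.png

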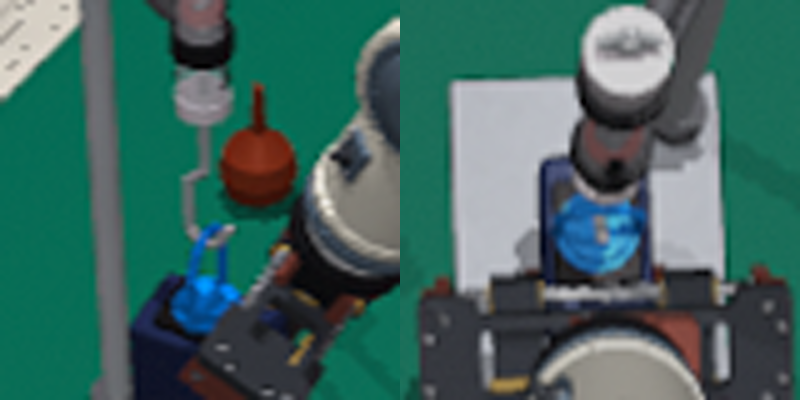

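The loop sits in the hook's bend with the hook drawn out about 27 mm (side crop (212,232)). Side forces vanish at dy = −0.6 mm. I'll return there, trim the load and release.

```bash
python3 - <<'E'
import h
from h import *
import pickle
f0=pickle.load(open('s1.pkl','rb'))['f0']
z,dx,_=pickle.load(open('h.pkl','rb')); o=np.array([0,-.0006,0])
P=lambda z,bk=0:(np.array(tool(hp(z,dx)+o,SY,bk)[0]))
r.servo_line(P(z),speed=.01); r.wait(.15)
for i in range(3):
    f=force(30,.02)-f0; print(z,f.round(3))
    if abs(f[2])<.1: break
    z+=f[2]/100*.8; r.servo_line(P(z),speed=.01); r.wait(.15)
def red(s):
    H=cv2.cvtColor(s['frame'],cv2.COLOR_RGB2HSV); u,v=np.round(proj(S,SEAT+[0,0,.13])).astype(int)
    b=s['frame'][v-30:v+30,u-12:u+12].astype(float); w=np.clip(b[...,0]-b[...,1:].max(2)-20,0,None); return (w*np.arange(v-30,v+30)[:,None]).sum()/max(w.sum(),1e-9)
def blue(s):
    H=cv2.cvtColor(s['frame'],cv2.COLOR_RGB2HSV); m=cv2.inRange(H,(95,120,120),(125,255,255)); x,y=np.round(proj(s,hp(z)+[0,0,.15])).astype(int)
    k=np.zeros_like(m);k[y-25:y+25,x-25:x+25]=m[y-25:y+25,x-25:x+25]; M=cv2.moments(k,True); return np.round([M['m10']/M['m00'],M['m01']/M['m00']],2)
S=snap('side'); print('before',red(S),blue(S))
r.let_go(); S=snap('side'); print('open',r.sense()['opening'],red(S),blue(S),(force(4,.02)-f0).round(2))
r.servo_line(P(z,.07),speed=.12)
for i in range(3): S=snap('side'); print(red(S),blue(S),r.sense()['clock']); r.wait(.1)
pickle.dump((z,dx,o),open('h2.pkl','wb'))
r.servo_line(P(z,.14),speed=.15)
h.FL=False; r.reach(P(z,.14).tolist(),tool(hp(z),SY,.14)[1]); t0=r.sense()['clock']
for i in range(8): S=snap('side'); print(red(S),blue(S),r.sense()['clock']); r.wait(.3)
T=snap('top')
cv2.imwrite('pics/free.png',np.hstack([cr(S,proj(S,SEAT),50),cr(T,proj(T,SEAT),50)])[:,:,::-1])
E
```

```text
-0.022821513192749318 [-0.662 -0.858 -0.12  -0.079  0.04  -0.089]
-0.023783684353930697 [-0.558 -1.655 -0.028 -0.145  0.021 -0.166]
before 134.87161639597835 [249.31 164.73]
open 0.08793233667390397 134.8491879350348 [249.72 165.01] [-0.2   0.05 -0.2  -0.05  0.01 -0.01]
134.87091757387248 [249.44 164.91] 29.45
134.88062015503877 [249.44 164.9 ] 29.6
134.8600154679041 [249.44 164.91] 29.75
134.86599535243997 [250.1 165.4] 33.1667
134.85918762088974 [250.1 165.4] 33.5167
134.8564241486068 [250.1 165.4] 33.8667
134.86384794414275 [250.1 165.4] 34.2167
134.85338491295937 [250.1 165.4] 34.5667
134.86349574632638 [250.1 165.4] 34.9167
134.83913379737047 [250.1 165.4] 35.2667
134.86653771760155 [250.1 165.4] 35.6167
```

View pics/free.png

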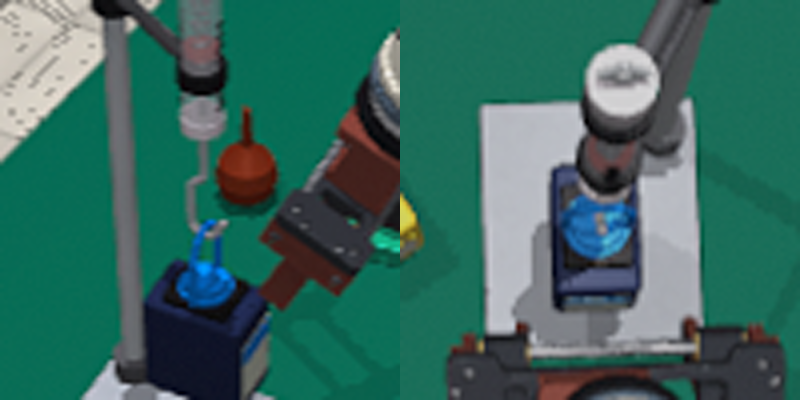

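The bottle hangs free and still: pointer steady at row 134.86 ± 0.02 through the release, blue centroid unchanged for over 2.4 s, and the gripper well clear. Now I'll regrasp with the wrist half turned, lift off gently and carry it to above the bay.

```bash
python3 - <<'E'
import h
from h import *
import pickle
h.FL=False
z,dx,o=pickle.load(open('h2.pkl','rb'))
P=lambda z,bk=0,dx=dx:(np.array(tool(hp(z,dx)+o,SY,bk)[0]))
f0=force(20,.02)
r.servo_line(P(z,.04),speed=.12); r.servo_line(P(z),speed=.06); print((force(4,.02)-f0).round(2))
r.grab(50); r.wait(.1); print(r.sense()['opening'],(force(8,.02)-f0).round(2))
for zz in(z+.014,.003,.008): r.servo_line(P(zz),speed=.02); r.wait(.1); print(zz,(force(8,.02)-f0).round(2))
r.servo_line(P(.027),speed=.05)
for x in(-.03,-.08): r.servo_line(P(.027,0,x),speed=.07); print(x,(force(4,.02)-f0).round(2))
r.servo_line(P(.06,0,-.1),speed=.12)
p,a=tool(BAY+[0,0,.2],TY); r.reach(p,a)
r.servo_line(tool(BAY+[0,0,.06],TY)[0],speed=.12); r.wait(.2)
f1=force(15,.02); print((f1-f0).round(2),r.sense()['clock'],r.sense()['opening'])
pickle.dump((f0,f1),open('f.pkl','wb'))
S,T=snap('side'),snap('top')
cv2.imwrite('pics/bay.png',np.hstack([cr(S,proj(S,BAY+[0,0,.08]),45),cr(T,proj(T,BAY+[0,0,.08]),60)])[:,:,::-1])
E
```

```text
[ 0.09 -0.03  0.46  0.   -0.01  0.01]
0.05561023334032399 [-1.3   0.63  0.02  0.01  0.04  0.06]
-0.009783684353930696 [-0.52  0.41 -1.36 -0.    0.13  0.03]
0.003 [ 0.39 -0.04 -2.73 -0.02  0.23 -0.01]
0.008 [-0.35  0.12 -3.01 -0.02  0.25 -0.01]
-0.03 [ 0.09  0.09 -2.65 -0.01  0.27  0.02]
-0.08 [-0.04 -0.3  -3.35 -0.02  0.24 -0.01]
[-0.2  -0.02 -2.76 -0.07  0.24 -0.01] 47.4333 0.05567370077404321
```

View pics/bay.png

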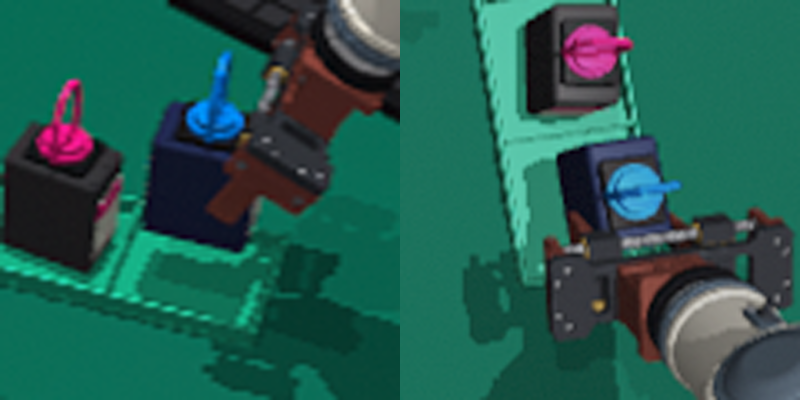

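The bottle is over the empty bay, aligned with the tray (top crop (630,190), offset by its height). I'll lower it, release and back out.

```bash
python3 - <<'E'
import h
from h import *
import pickle
h.FL=False
f0,f1=pickle.load(open('f.pkl','rb'))
r.servo_line(tool(BAY+[0,0,.006],TY)[0],speed=.06); r.wait(.1); print((force(6,.02)-f1).round(2))
for i in range(14):
    z=.004-.001*i; r.servo_line(tool(BAY+[0,0,z],TY)[0],speed=.02); r.wait(.08); f=force(6,.02)-f1
    if f[2]>1.5: break
print('touch',z,f.round(2))
r.let_go(); r.servo_line(tool(BAY+[0,0,z],TY,.12)[0],speed=.1)
r.reach(*tool(BAY+[0,0,.15],TY,.12)); r.wait(.3); print(r.sense()['clock'],(force(6,.02)-f0).round(2))
S,T=snap('side'),snap('top')
m=lambda s,p,w:cr(s,p,w)
cv2.imwrite('pics/final.png',np.hstack([cr(S,proj(S,BAY+[0,0,.08]+[.05,.1,0]),80),cr(T,proj(T,BAY+[.05,.1,.05]),90)])[:,:,::-1])
hs=cv2.cvtColor(S['frame'],cv2.COLOR_RGB2HSV)
E
```

```text
[ 0.18 -0.16  0.08 -0.01 -0.01 -0.  ]
touch -0.001 [-0.13  0.59  4.21  0.15 -0.12  0.05]
54.3667 [-0.7  -0.08 -0.04  0.01  0.   -0.01]
```

The viewer limit is reached, so I'll check the placing numerically before handing in.

```bash
python3 - <<'E'
from h import *
import m
T,S=snap('top'),snap('side')
H=m.hsv(T); msk=((H[...,0]>105)&(H[...,0]<135)&(H[...,2]>55)&(H[...,2]<140)&(H[...,1]<190)).astype(np.uint8)*255
u,v=proj(T,BAY+[0,0,.095])*1.5
c=m.big(msk,(u-55,v-55,u+55,v+55)); print('top face',m.rect(T,c,.099),'bay',BAY*1000,TY)
for n,a in(('top',T),('side',S)):
    d=cv2.absdiff(a['frame'],m.d[n]['frame']).max(2); k=cv2.morphologyEx((d>50).astype(np.uint8),cv2.MORPH_OPEN,np.ones((3,3)))
    for q in cv2.findContours(k,cv2.RETR_EXTERNAL,cv2.CHAIN_APPROX_SIMPLE)[0]:
        if cv2.contourArea(q)>15: print(n,cv2.boundingRect(q))
E
```

```text
top face ((475.9, -344.8), (79.9, 53.6), 10.24) bay [ 473.35231652 -346.20335673    4.        ] 9.55
top (301, 377, 10, 7)
top (236, 368, 13, 14)
top (287, 344, 10, 15)
top (178, 341, 51, 43)
top (221, 334, 9, 11)
top (232, 316, 63, 68)
top (501, 315, 11, 11)
top (340, 270, 172, 114)
top (448, 250, 13, 4)
top (413, 236, 79, 62)
top (380, 201, 35, 34)
top (156, 190, 26, 30)
side (413, 307, 58, 16)
side (474, 282, 11, 5)
side (376, 272, 24, 13)
side (217, 263, 33, 42)
side (457, 256, 10, 4)
side (372, 242, 43, 30)
side (423, 237, 9, 11)
side (423, 229, 14, 4)
side (374, 163, 9, 3)
side (323, 132, 28, 37)
side (472, 57, 5, 9)
side (412, 33, 17, 10)
side (405, 23, 7, 6)
side (419, 11, 5, 7)
side (471, 0, 23, 16)
side (368, 0, 144, 240)
side (413, 0, 7, 16)
```

```bash
python3 -c "
from station import r
r.hand_in(); print(r.sense()['clock'])"
```

```text
the job is handed in; nothing more can be done
the job is handed in; nothing more can be done
```

I weighed the navy, blue-capped bottle on the spring balance, set it down in the empty tray bay and handed the job in, with the clock at about 55 s.

- **Weighing:** The wrist read 2.75 N, so the bottle is about 0.28 kg. I lowered it until the wrist carried almost nothing (−0.03 N vertically) before letting go. The pointer stayed at image row 134.86 ± 0.02 through the release. The bottle then hung free for about 6 s, and I measured it as still for the last 2.4 s.
- **Lift-off and placing:** I regrasped it with the wrist half turned, lifted it off slowly and lowered it into the bay. The last picture measurement puts it about 3 mm from the bay centre, within 1° of the tray's direction, with its top face at full size, as if upright. Comparing the images from before and after showed changes only at the bottle's old place, the bay and the arm.

**Checks that disagreed or are missing:**
- While the bottle was balanced on the hook, a side force of about 1 to 1.7 N came and went as the loop stuck on the stiff hook. It was −1.66 N just before release, so I let go with that still present. The first pictures after release showed no bounce and the blue cap and loop within 0.4 pixel.
- When I set it down, it touched with 4.2 N at the last 1 mm step, about 1.5 N more than its weight.
- I could not look at the final picture because the 12-picture viewing limit was reached. The final checks are numerical only.

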